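# Feel the dryer bays for leftover cores and latch the cartridge into the free one

## Robot

A 6-joint arm with a two-finger parallel gripper is mounted at the origin on a cart in front of the work surface, level with it; the furniture and walls round the work are solid. World frame = base frame: x ahead of the robot, y to its left, z up, the work surface at z = 0. Lengths are in m, angles in rad, forces in N, time in s.
With the tool pointing down it reaches from about 0.4 to 0.825 m from the base axis. Payload 7 kg.
Tool frame: the origin (TCP) lies on the centre line of the jaws, within the pads' length; the fingertips stand 22 mm ahead of it and the grasp point (between the pads) lies 3 mm ahead of it (arm.tcp_to_tips is the distance from the TCP to the fingertips, in m); z points along the fingers, y is the line along which they close (so a half turn about z gives the same grasp; the last joint's range is limited). The gripper opens to 88 mm and grips with 3 to 60 N. Pads are 19 mm wide; open, the fingers measure 130 mm over their backs; the gripper's body (78 mm by 193 mm) begins 47 mm behind the grasp point.
Start: joints at [-0.844, 0.359, 0.012, 0, -1.224, -0.288], TCP at [0.287, -0.611, 0.249] pointing down, gripper open.
Joint ranges: [-3.07, 3.07], [-1.43, 2.12], [-1.02, 1.25], [-3.03, 1.67], [-3.05, -0], [-3.03, 3.03]. Speed limits (rad/s): [2.39, 2.39, 3.01, 3.14, 3.14, 3.14].

## Interface

Orientations are given as [roll, pitch, yaw] about the fixed x, y, z axes, in that order (R = Rz(yaw) Ry(pitch) Rx(roll)).
In Python, from station import arm gives the robot as it stands.
- The arm moves only by the tool jog_arm, never from a script. Its argument "targets" is a list of rows, each an object of numbers: "dx", "dy", "dz": the shift along the tool's x, y, z in mm; "rx", "ry", "rz": the turn, a rotation vector about the tool's x, y, z in rad; "gripper": the closure, from 0 (fully open) to 1 (shut). In form: [{"dx": .., "dy": .., "dz": .., "rx": .., "ry": .., "rz": .., "gripper": ..}, ...]. A call has exactly 8 rows; each row is the pose to reach, as a shift and turn from the pose commanded when the call began, along the tool's axes at that moment; what a row does not reach only later rows make up. A row lasts 1/12 s, in which the tool goes at most 41.7 mm and 7.16 degrees, less where a joint would pass 70% of its speed; a pose out of reach is approached as far as the arm can. A call with a gripper value outside its range is refused whole. The fingers move at their own pace and stop on an object; "force" is the grip in N (left out, the last holds). Time passes only in rows, so rows that repeat a pose let the fingers close, or fill a call up. It gives the time, the measured TCP pose, the force, the opening and the grip force at its end, in the units of the state.
- arm.get_state(): the state, without advancing time (a new reading comes with each control period).
- arm.grab_frame(name): name is "scene" or "side" or "wrist"; returns a dict with "frame" (400x640x3 uint8, red, green, blue), "z_map" (400x640 float32, m along the optical axis (not along the pixel's ray), 0 where there is no reading), "fx", "fy", "cx", "cy" (pixels), "view" (4x4, takes a point from world to camera coordinates). Camera axes: x right, y down, z forward; pixel columns grow to the right and rows downward; lengths in m; the calibration is good to about 2 mm. A picture is of the moment at which its call begins.
- arm.job_done(): hands the job in; it is judged then, once.
The state is a dict: "t": time; "q": joint angles; "qd": joint speeds; "joint_efforts": joint torques, N m; "eef_pos": TCP position; "ee_rot": TCP orientation; "force": force on the tool from outside, world axes, zero at the start; "moment": the same for the moment, N m; "width": finger opening in m; "gripper_force": force on a finger pad.
Only numpy, scipy, OpenCV 4.12 (cv2) and the standard library are available. Lean on these libraries where they do the work, as an engineer would, in place of code of your own. Each camera call takes 0.05 s, during which the arm holds its last target. There are 200 camera calls.

## Task

Take the steel cartridge out of its stand and push it, nose down, fully home into the one bay of the aluminium manifold that is free, so that it clicks, its flange lies flat on the block and it stays down when let go. The other two bays still have a spent core hidden under their spring-loaded plates: find out by feel, and where the cartridge stops early, draw it out and try another bay. Never press it into the manifold with more than 40 N, and leave the grease jar, steel cap, moisture tin and brass weight where they are.

Things in the scene. Friction and masses are not known exactly. Their poses are not given: they have to be found in the camera images.
- cartridge: Plain steel turned cartridge, about 180 g, upright and nose down in its stand. Origin at the centre of its nose (lowest face), z up its axis. From the nose up: nose chamfered from 24 to 34 mm across over 5 mm, latching groove 9 mm up, 34 mm barrel up to 50 mm, flange 48 mm across from 50 to 55 mm, cylindrical gripping head 26 mm across from 55 to 89 mm (top).
- flange (a point): Centre of the underside of the cartridge's flange, 50 mm above the cartridge's origin.
- stand: Grey plastic transit stand, a block 64 x 64 mm and 60 mm high, fixed to the worktop, with one 38 mm hole in its top that holds the cartridge by the flange (barrel 50 mm deep in it). Origin at the centre of its underside, z up.
- manifold: Aluminium block 64 mm deep (own x), 200 mm long (own y), 75 mm high, fixed, three vertical 36 mm bays in a row along y, 65 mm apart. Origin at the centre of its underside, z up. 3 mm down each bay a plate on a light spring (1 N at the top, 3 N at the bottom) hides the inside; the cartridge pushes it down before it. Which bay is free cannot be seen and varies.
- bay_0 (a point): Centre of the first bay's mouth, in the plane of the block's top; manifold y = +65 mm. In the free bay the barrel goes in all 50 mm until the flange meets the block (rigid); 9 to 5 mm before that two spring balls in the wall resist with 5 to 10 N, then snap into the groove, draw the cartridge down and hold it.
- bay_1 (a point): Centre of the middle bay's mouth, in the plane of the block's top; manifold y = 0. Same as the first. If a bay holds a leftover core, the plate meets it, gives up to 5 mm more (4 N per mm), then is solid: the cartridge stops before the spring balls, flange still 17 to 28 mm above the block, and can be drawn out freely.
- bay_2 (a point): Centre of the third bay's mouth, in the plane of the block's top; manifold y = -65 mm. Same as the others.
- grease_jar: Bystander: small plastic jar with a screw lid, 56 mm across, 51 mm high. Origin at the centre of its underside.
- steel_cap: Bystander: turned steel end cap, 44 mm across, 32 mm high, with a short stub on top; it has no part in the job. Origin at the centre of its underside.
- moisture_tin_3: Bystander: round aluminium tin with slip lid, 66 mm across, 46 mm high. Origin at the centre of its underside.
- weight_200g: Bystander: the larger brass weight with a knob, 38 mm across, 52 mm high. Origin at the centre of its underside.
Mind the look-alikes: they are no part of the job. Leave any orange, red or turquoise look-alike of the cartridge alone.

How it is judged:
By the outcome, as a careful person would: the job done as asked, in the order asked, and still so for the second after the job is handed in, with the robot touching nothing.
It also fails if it takes over 58 s, if anything falls off the work surface, if the arm or the gripper's body presses on something with over 40 N, if the wrist force passes 120 N, or if a joint passes its speed limit or range.

## Working session

There is one attempt and no reset: what is moved stays moved. The work goes in short steps, Python scripts to look and compute and a tool call to move; the robot and the scene stay as the last step left them, time stands still between calls to the robot, and variables do not carry over. Pictures are saved under pics/ and viewed, at most 10 in all, crops included, and the job is handed in when it is done.

Besides the shell and the picture viewer there is one more tool, called after "Request:" as a command line: name --argument value ..., lists and objects as JSON in quotes. jog_arm: Moves the arm, as the interface text tells. Its arguments: {"type":"object","properties":{"targets":{"type":"array","items":{"type":"object","properties":{"dx":{"type":"number"},"dy":{"type":"number"},"dz":{"type":"number"},"rx":{"type":"number"},"ry":{"type":"number"},"rz":{"type":"number"},"gripper":{"type":"number"}}}},"force":{"type":"number"}},"required":["targets"]}

```bash
mkdir -p pics; cat > h.py <<'E'
import numpy as np,cv2
from station import arm
def grab(n):
    f=arm.grab_frame(n); np.savez('pics/%s.npz'%n,**f); return f
def load(n): return dict(np.load('pics/%s.npz'%n))
def pts(f):
    v,u=np.mgrid[0:400,0:640]; z=f['z_map']
    P=np.stack([(u-f['cx'])/f['fx']*z,(v-f['cy'])/f['fy']*z,z],-1)
    T=np.linalg.inv(f['view']); return P@T[:3,:3].T+T[:3,3]
def ray(f,u,v,h):
    T=np.linalg.inv(f['view']); d=T[:3,:3]@np.array([(u-f['cx'])/f['fx'],(v-f['cy'])/f['fy'],1])
    o=T[:3,3]; return o+d*(h-o[2])/d[2]
E
python3 - <<'E'
from h import *
a=[grab('scene'),grab('side')]
for f in a: print(np.linalg.inv(f['view'])[:3,3].round(3),f['fx'],np.linalg.inv(f['view'])[:3,2].round(2))
cv2.imwrite('pics/scene.png',a[0]['frame'][:,:,::-1]);cv2.imwrite('pics/side.png',a[1]['frame'][:,:,::-1])
s=arm.get_state();print(s['t'],s['eef_pos'],s['ee_rot'],s['width'],arm.tcp_to_tips)
E
```

```text
[0.334 0.343 0.768] 410.98436980080453 [ 0.3  -0.57 -0.76]
[1.122 0.232 1.046] 501.79255016683805 [-0.43 -0.38 -0.82]
0.1 [ 0.28658468 -0.61068118  0.24770528] [ 3.14007184e+00 -1.26934469e-04 -2.70289823e+00] 0.08751442768345079 0.022
```

View pics/scene.png

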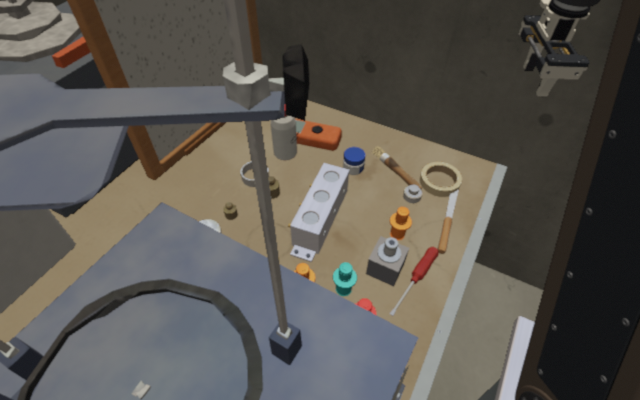

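View pics/side.png

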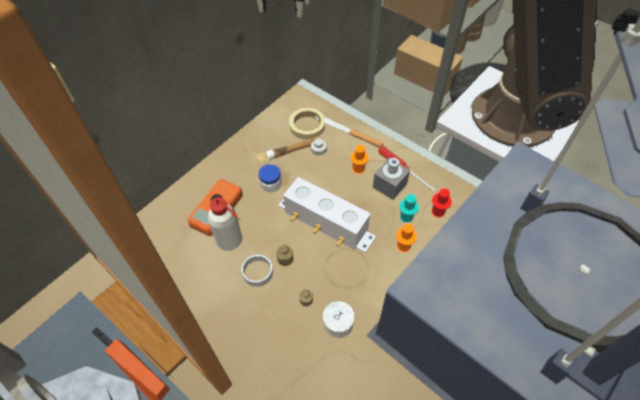

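The scene view shows the grey stand with the steel cartridge at (390,247), and the manifold at (322,205). In the side view they are at (393,168) and (325,210). Things that could be mistaken for the cartridge in the scene view:
- orange at (401,220) and (303,272)
- turquoise at (345,275)
- red at (365,307)
- steel cap at (413,192)

I choose the steel one in the grey block.

```bash
python3 - <<'E'
from h import *
for n,(x0,x1,y0,y1) in dict(side=(260,480,120,270),scene=(280,440,150,300)).items():
    f=load(n);P=pts(f)
    cv2.imwrite('pics/c_%s.png'%n,cv2.resize(f['frame'][y0:y1,x0:x1,::-1],None,fx=3.5,fy=3.5,interpolation=cv2.INTER_CUBIC))
    M=P[y0:y1,x0:x1]
    m=(f['z_map'][y0:y1,x0:x1]>0)
    z=M[...,2]
    for lo,hi,name in((.07,.08,'top75'),(.055,.062,'z60'),(.096,.103,'z99'),(.062,.0675,'flange')):
        k=(m&(z>lo)&(z<hi)).astype(np.uint8)
        c,l,st,ce=cv2.connectedComponentsWithStats(k)
        for i in range(1,c):
            if st[i,4]>20:
                q=M[l==i]; print(n,name,st[i,4],(ce[i]+[x0,y0]).round(),q.mean(0).round(4),q.min(0).round(3),q.max(0).round(3), np.round(cv2.minAreaRect((q[:,:2]*1000).astype(np.float32)),1) if 0 else cv2.minAreaRect((q[:,:2]*1000).astype(np.float32)))
# tall stuff in work area
f=load('side');P=pts(f).reshape(-1,3)
for lo in np.arange(.1,1.0,.1):
    q=P[(P[:,2]>lo)&(P[:,2]<lo+.1)&(P[:,0]>.2)&(P[:,0]<1.)&(P[:,1]>-.8)&(P[:,1]<.3)]
    if len(q):print(lo.round(1),len(q),q.min(0).round(2),q.max(0).round(2))
E
```

```text
side top75 22 [359. 155.] [ 0.4428 -0.2192  0.0753] [ 0.433 -0.23   0.07 ] [ 0.448 -0.212  0.08 ] ((443.472412109375, -218.94052124023438), (10.586441040039062, 20.45225715637207), 35.28513717651367)
side top75 30 [392. 171.] [ 0.4309 -0.1267  0.0746] [ 0.414 -0.143  0.071] [ 0.437 -0.118  0.079] ((428.2837829589844, -127.04891204833984), (15.897253036499023, 27.32768440246582), 36.573429107666016)
side top75 1987 [327. 205.] [ 0.6126 -0.1857  0.0755] [ 0.567 -0.291  0.07 ] [ 0.657 -0.086  0.08 ] ((610.7914428710938, -189.4676055908203), (69.80046844482422, 201.7752685546875), 7.210511207580566)
side top75 25 [442. 199.] [0.4257 0.0118 0.0743] [0.417 0.    0.07 ] [0.429 0.021 0.079] ((424.9246520996094, 11.946210861206055), (7.467972278594971, 22.795740127563477), 22.46230125427246)
side top75 27 [410. 205.] [ 0.4884 -0.0361  0.0744] [ 0.479 -0.05   0.071] [ 0.494 -0.029  0.08 ] ((489.0320129394531, -37.81360626220703), (9.422257423400879, 23.487794876098633), 29.197927474975586)
side top75 27 [406. 234.] [0.5596 0.0017 0.0748] [ 0.548 -0.012  0.07 ] [0.565 0.011 0.08 ] ((559.1605224
[... 5039 characters left out ...]
9), 36.82379150390625)
scene flange 55 [306. 233.] [ 0.5959 -0.0897  0.0649] [ 0.57  -0.111  0.062] [ 0.633 -0.083  0.067] ((598.4644165039062, -88.65830993652344), (66.03201293945312, 19.812183380126953), 23.466779708862305)
scene flange 316 [387. 256.] [ 0.4259 -0.1189  0.0646] [ 0.395 -0.16   0.062] [ 0.458 -0.095  0.067] ((426.32257080078125, -127.27706909179688), (63.824649810791016, 63.67973327636719), 1.849665641784668)
0.1 3342 [ 0.41 -0.36  0.1 ] [0.83 0.3  0.2 ]
0.2 25833 [ 0.2  -0.66  0.2 ] [0.78 0.3  0.3 ]
0.3 3070 [ 0.2  -0.55  0.3 ] [0.69 0.3  0.4 ]
0.4 1960 [ 0.2  -0.04  0.4 ] [0.47 0.19 0.5 ]
0.5 484 [0.46 0.19 0.5 ] [0.67 0.29 0.6 ]
0.6 4973 [0.43 0.16 0.6 ] [0.67 0.29 0.66]
```

View pics/c_side.png

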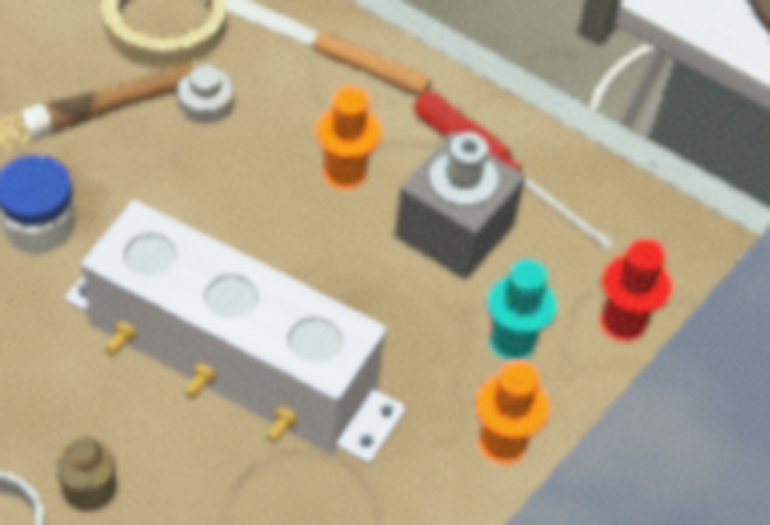

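```bash
python3 - <<'E'
from h import *
P=np.concatenate([pts(load(n))[load(n)['z_map']>0] for n in('side','scene')])
q=P[(P[:,2]>.105)&(P[:,2]<1.0)]
for x in np.arange(.0,.9,.05):
    r=''
    for y in np.arange(-.5,.4,.05):
        k=q[(abs(q[:,0]-x-.025)<.025)&(abs(q[:,1]-y-.025)<.025)]
        r+='%5s'%('.' if len(k)<4 else '%d-%d'%(k[:,2].min()*100,k[:,2].max()*100))+' '
    print('%.2f'%x,r)
E
```

```text
0.00     .     .     .     .     .     .     .     . 10-23 13-22     .     .     .     .     .     .     .     . 
0.05     .     .     .     .     .     .     .     . 10-22 10-22 10-13 38-43 28-38 16-26     .     .     .     . 
0.10     .     .     .     .     .     .     .     .     . 21-36 16-25 13-46 13-43 15-26     .     .     .     . 
0.15     .     .     .     .     .     .     .     . 39-44 27-45 16-49 14-50 15-43     .     .     .     .     . 
0.20     .     .     .     .     .     .     .     .     . 36-59 27-58 33-50     .     .     .     .     .     . 
0.25     .     .     .     .     .     .     .     .     . 48-63     .     .     .     .     .     .     .     . 
0.30     .     .     .     .     .     .     .     .     .     .     . 23-24 17-24 17-24 23-24 23-24 23-24 23-24 
0.35     .     .     .     .     .     .     .     .     .     .     . 23-24 23-24 23-24 23-24 23-24 23-24 23-24 
0.40     .     .     .     .     .     .     .     .     .     .     . 23-24 23-24 23-65 23-62 24-31 29-31 30-31 
0.45     .     .     .     .     .     .     .     .     .     .     . 23-
[... 250 characters left out ...]
9-63 29-30 29-30 
0.60     .     .     .     .     .     .     .     .     .     .     . 23-24 23-24 23-30 23-63 23-63 29-30 23-31 
0.65     .     .     .     .     .     .     .     .     .     .     . 23-24 23-24 23-24 23-31 23-60 23-31 23-42 
0.70     .     .     .     .     .     .     .     .     .     .     . 23-24 23-24 23-24 23-24 23-24 23-30 23-52 
0.75     .     .     . 10-18 16-17     .     .     .     .     .     . 10-24 10-24 10-24 10-24 10-24 10-24 23-24 
0.80     .     . 10-15 10-18 16-17     .     .     .     .     .     .     .     .     .     .     .     .     . 
0.85     .     .     .     .     .     .     .     .     .     .     .     .     .     .     .     .     .     .
```

Request:
jog_arm --targets '[{"dx":-30,"dy":20,"rz":0.1},{"dx":-55,"dy":50,"rz":0.2},{"dx":-82,"dy":80,"rz":0.3},{"dx":-110,"dy":110,"rz":0.4},{"dx":-138,"dy":140,"rz":0.438},{"dx":-165,"dy":170,"rz":0.438},{"dx":-193,"dy":200,"rz":0.438},{"dx":-220,"dy":230,"rz":0.438}]'

```text
invalid input at $.targets[0]: expected keys dx, dy, dz, rx, ry, rz, gripper
```

```bash
python3 - <<'E'
from h import *
s=arm.get_state();print(s['t'],s['eef_pos'],s['ee_rot'],s['q'],s['force'])
E
```

```text
0.1 [ 0.28658468 -0.61068118  0.24770528] [ 3.14007184e+00 -1.26934469e-04 -2.70289823e+00] [-8.43889633e-01  3.59321600e-01  1.11434213e-02 -3.30222977e-04
 -1.22411233e+00 -2.88099927e-01] [ 0.65473946 -1.06258117  0.65834275]
```

Request:
jog_arm --targets '[{"dx":-30,"dy":20,"dz":0,"rx":0,"ry":0,"rz":0.1,"gripper":0.3},{"dx":-55,"dy":50,"dz":0,"rx":0,"ry":0,"rz":0.2,"gripper":0.3},{"dx":-82,"dy":80,"dz":0,"rx":0,"ry":0,"rz":0.3,"gripper":0.3},{"dx":-110,"dy":110,"dz":0,"rx":0,"ry":0,"rz":0.4,"gripper":0.3},{"dx":-138,"dy":140,"dz":0,"rx":0,"ry":0,"rz":0.438,"gripper":0.3},{"dx":-165,"dy":170,"dz":0,"rx":0,"ry":0,"rz":0.438,"gripper":0.3},{"dx":-193,"dy":200,"dz":0,"rx":0,"ry":0,"rz":0.438,"gripper":0.3},{"dx":-220,"dy":230,"dz":0,"rx":0,"ry":0,"rz":0.438,"gripper":0.3}]'

```text
t: 0.77
eef_pos: [0.3882, -0.3075, 0.2484]
ee_rot: [3.141, -0.0, -3.141]
force: [1.3, 0.9, 0.8]
width: 0.0613
gripper_force: 0.0
```

Request:
jog_arm --targets '[{"dx":-8,"dy":35,"dz":0,"rx":0,"ry":0,"rz":0,"gripper":0.3},{"dx":-16,"dy":70,"dz":0,"rx":0,"ry":0,"rz":0,"gripper":0.3},{"dx":-24,"dy":105,"dz":0,"rx":0,"ry":0,"rz":0,"gripper":0.3},{"dx":-32,"dy":140,"dz":10,"rx":0,"ry":0,"rz":0,"gripper":0.3},{"dx":-37,"dy":170,"dz":20,"rx":0,"ry":0,"rz":0,"gripper":0.3},{"dx":-37,"dy":179,"dz":30,"rx":0,"ry":0,"rz":0,"gripper":0.3},{"dx":-37,"dy":179,"dz":30,"rx":0,"ry":0,"rz":0,"gripper":0.3},{"dx":-37,"dy":179,"dz":30,"rx":0,"ry":0,"rz":0,"gripper":0.3}]'

```text
t: 1.43
eef_pos: [0.4247, -0.1301, 0.2182]
ee_rot: [-3.141, -0.001, -3.139]
force: [0.3, -0.7, -0.0]
width: 0.0615
gripper_force: 0.0
```

```bash
python3 - <<'E'
from h import *
s=arm.get_state();print(s['t'],s['eef_pos'],s['ee_rot'],s['force'])
f=grab('wrist');cv2.imwrite('pics/w1.png',f['frame'][:,:,::-1]);P=pts(f)
print(np.linalg.inv(f['view']).round(3))
z=P[...,2];m=f['z_map']>0
for lo,hi in((.095,.104),(.07,.08)):
    c,l,st,ce=cv2.connectedComponentsWithStats((m&(z>lo)&(z<hi)).astype(np.uint8))
    for i in range(1,c):
        if st[i,4]>150:
            q=P[l==i];print(lo,st[i],ce[i].round(),q.min(0).round(4),q.max(0).round(4),cv2.minEnclosingCircle((q[:,:2]*1000).astype(np.float32)),cv2.minAreaRect((q[:,:2]*1000).astype(np.float32)))
E
```

```text
1.4333 [ 0.42467522 -0.13010603  0.21820984] [-3.14129309e+00 -1.35625172e-03 -3.13883812e+00] [ 0.33268589 -0.65218996 -0.00457489]
[[-0.003  0.963  0.271  0.351]
 [ 1.     0.003  0.001 -0.13 ]
 [-0.     0.271 -0.963  0.353]
 [ 0.     0.     0.     1.   ]]
0.095 [ 545   76   55  172 1441] [573. 156.] [0.3152 0.0903 0.095 ] [0.4681 0.0974 0.104 ] ((391.6435546875, 94.4345703125), 76.42981719970703) ((391.6336364746094, 93.91236877441406), (4.588024139404297, 152.8582763671875), 88.90721130371094)
0.095 [307 187  28  27 564] [320. 200.] [ 0.4103 -0.1415  0.0952] [ 0.4354 -0.1163  0.1008] ((422.77392578125, -128.98873901367188), 12.794623374938965) ((422.8105773925781, -129.0841522216797), (24.289188385009766, 25.349225997924805), 9.07245922088623)
0.07 [ 528   80   47  160 1287] [551. 157.] [0.3149 0.0902 0.07  ] [0.4683 0.0981 0.08  ] ((391.6070861816406, 94.24597930908203), 76.76417541503906) ((391.6083068847656, 94.31086730957031), (5.529956340789795, 153.51620483398438), 88.91285705566406)
```

View pics/w1.png

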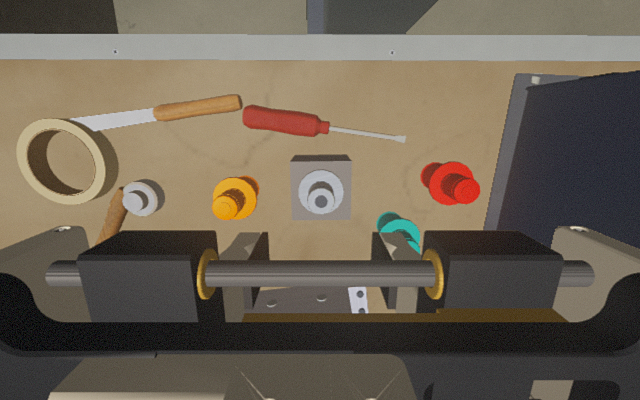

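Wrist view: the steel cartridge head is at (320,200) in the grey stand, centred between the jaws. Descending.

Request:
jog_arm --targets '[{"dx":0,"dy":1,"dz":30,"rx":0,"ry":0,"rz":0,"gripper":0.3},{"dx":0,"dy":1,"dz":60,"rx":0,"ry":0,"rz":0,"gripper":0.3},{"dx":0,"dy":1,"dz":80,"rx":0,"ry":0,"rz":0,"gripper":0.3},{"dx":0,"dy":1,"dz":95,"rx":0,"ry":0,"rz":0,"gripper":0.3},{"dx":0,"dy":1,"dz":110,"rx":0,"ry":0,"rz":0,"gripper":0.3},{"dx":0,"dy":1,"dz":120,"rx":0,"ry":0,"rz":0,"gripper":0.3},{"dx":0,"dy":1,"dz":126,"rx":0,"ry":0,"rz":0,"gripper":0.3},{"dx":0,"dy":1,"dz":126,"rx":0,"ry":0,"rz":0,"gripper":0.3}]'

```text
t: 2.15
eef_pos: [0.4245, -0.1304, 0.0917]
ee_rot: [-3.141, -0.002, 3.141]
force: [-0.4, 0.8, -0.3]
width: 0.0614
gripper_force: 0.0
```

Request:
jog_arm --targets '[{"dx":0,"dy":0,"dz":0,"rx":0,"ry":0,"rz":0,"gripper":0.5},{"dx":0,"dy":0,"dz":0,"rx":0,"ry":0,"rz":0,"gripper":0.6},{"dx":0,"dy":0,"dz":0,"rx":0,"ry":0,"rz":0,"gripper":0.7},{"dx":0,"dy":0,"dz":0,"rx":0,"ry":0,"rz":0,"gripper":0.8},{"dx":0,"dy":0,"dz":0,"rx":0,"ry":0,"rz":0,"gripper":0.8},{"dx":0,"dy":0,"dz":0,"rx":0,"ry":0,"rz":0,"gripper":0.8},{"dx":0,"dy":0,"dz":0,"rx":0,"ry":0,"rz":0,"gripper":0.8},{"dx":0,"dy":0,"dz":0,"rx":0,"ry":0,"rz":0,"gripper":0.8}]' --force 50

```text
t: 2.82
eef_pos: [0.4252, -0.1293, 0.0928]
ee_rot: [-3.142, 0.0, -3.141]
force: [-1.0, 1.1, 2.7]
width: 0.0252
gripper_force: 50.0
```

Request:
jog_arm --targets '[{"dx":0,"dy":0,"dz":-8,"rx":0,"ry":0,"rz":0,"gripper":0.8},{"dx":0,"dy":0,"dz":-25,"rx":0,"ry":0,"rz":0,"gripper":0.8},{"dx":0,"dy":0,"dz":-45,"rx":0,"ry":0,"rz":0,"gripper":0.8},{"dx":0,"dy":0,"dz":-65,"rx":0,"ry":0,"rz":0,"gripper":0.8},{"dx":0,"dy":0,"dz":-85,"rx":0,"ry":0,"rz":0,"gripper":0.8},{"dx":0,"dy":0,"dz":-105,"rx":0,"ry":0,"rz":0,"gripper":0.8},{"dx":-10,"dy":-2,"dz":-112,"rx":0,"ry":0,"rz":0,"gripper":0.8},{"dx":-30,"dy":-10,"dz":-112,"rx":0,"ry":0,"rz":0,"gripper":0.8}]'

```text
t: 3.48
eef_pos: [0.4548, -0.1389, 0.2075]
ee_rot: [3.141, 0.004, -3.14]
force: [-0.1, -0.7, -2.4]
width: 0.0251
gripper_force: 50.0
```

```bash
python3 - <<'E'
from h import *
s=arm.get_state();print(s['t'],s['eef_pos'],s['force'],s['width'])
for n in('scene','side'):
    f=load(n);P=pts(f);z=P[...,2]
    # manifold top + plates by height 70..78 in region
    m=((f['z_map']>0)&(z>.0735)&(z<.0785)&(abs(P[...,0]-.6125)<.06)&(abs(P[...,1]+.188)<.12))
    q=P[m];print(n,cv2.minAreaRect((q[:,:2]*1000).astype(np.float32)),q[:,2].mean())
    g=cv2.cvtColor(f['frame'],cv2.COLOR_RGB2GRAY)
    for k in(-1,0,1):
        c=np.array([.6125,-.188])+.065*k*np.array([-.129,.992])
        d=np.hypot(P[...,0]-c[0],P[...,1]-c[1])
        inn=(d<.030)&m; hole=(d<.026)&(f['z_map']>0)&(z>.066)&(z<.0735)
        h=P[hole]; print(k,c.round(4),len(h),np.median(z[d<.012]).round(4), h[:,:2].mean(0).round(4) if len(h)else'', g[d<.012].mean().round(), g[(d>.021)&(d<.028)].mean().round())
E
```

```text
3.4833 [ 0.45483663 -0.13890718  0.20752805] [-0.12963557 -0.69002797 -2.44081096] 0.02507731604208331
scene ((614.3811645507812, -187.2664794921875), (65.53627014160156, 202.91799926757812), 7.6065673828125) 0.07624803965900202
-1 [ 0.6209 -0.2525] 62 0.0736 [ 0.6244 -0.2544] 169.0 188.0
0 [ 0.6125 -0.188 ] 65 0.0737 [ 0.6165 -0.1881] 169.0 191.0
1 [ 0.6041 -0.1235] 81 0.0736 [ 0.6082 -0.1244] 169.0 191.0
side ((612.0152587890625, -189.17724609375), (67.29945373535156, 200.89662170410156), 7.210511207580566) 0.07594881216858364
-1 [ 0.6209 -0.2525] 74 0.0738 [ 0.6189 -0.255 ] 222.0 237.0
0 [ 0.6125 -0.188 ] 92 0.0731 [ 0.6113 -0.19  ] 222.0 239.0
1 [ 0.6041 -0.1235] 89 0.0736 [ 0.6026 -0.126 ] 221.0 239.0
```

Request:
jog_arm --targets '[{"dx":-25,"dy":-8,"dz":0,"rx":0,"ry":0,"rz":0,"gripper":0.8},{"dx":-52,"dy":-16,"dz":0,"rx":0,"ry":0,"rz":0,"gripper":0.8},{"dx":-80,"dy":-24,"dz":0,"rx":0,"ry":0,"rz":0,"gripper":0.8},{"dx":-106,"dy":-32,"dz":0,"rx":0,"ry":0,"rz":0,"gripper":0.8},{"dx":-130,"dy":-40,"dz":0,"rx":0,"ry":0,"rz":0,"gripper":0.8},{"dx":-150,"dy":-46,"dz":10,"rx":0,"ry":0,"rz":0,"gripper":0.8},{"dx":-158,"dy":-49,"dz":20,"rx":0,"ry":0,"rz":0,"gripper":0.8},{"dx":-158,"dy":-49,"dz":30,"rx":0,"ry":0,"rz":0,"gripper":0.8}]'

```text
t: 4.15
eef_pos: [0.614, -0.1886, 0.1731]
ee_rot: [3.142, -0.001, -3.141]
force: [0.4, 0.2, -2.1]
width: 0.0248
gripper_force: 50.0
```

```bash
python3 - <<'E'
from h import *
s=arm.get_state();print(s['t'],s['eef_pos'],s['ee_rot'],s['force'],s['width'])
f=grab('side');a=f['frame'][150:260,260:390,::-1]
f=grab('wrist');b=f['frame'][150:350,180:460,::-1]
b=cv2.resize(b,None,fx=1.8,fy=1.8)
a=cv2.resize(a,None,fx=2,fy=2)
o=np.zeros((360,770,3),np.uint8);o[:220,:260]=a;o[:360,262:262+504]=b
cv2.imwrite('pics/m1.png',o)
E
```

```text
4.15 [ 0.61404846 -0.18862142  0.17310461] [ 3.14156459e+00 -1.23106818e-03 -3.14132896e+00] [ 0.38551301  0.1622319  -2.13417594] 0.024826893496298536
```

View pics/m1.png

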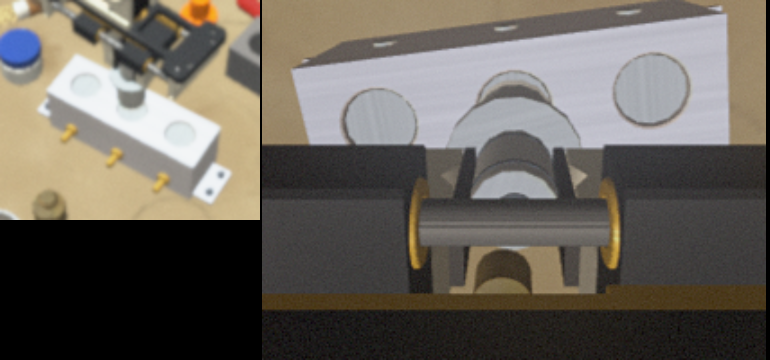

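The cartridge hangs over the middle bay, with the nose near (130,105) in the left inset, and looks centred. Lowering gently.

Request:
jog_arm --targets '[{"dx":0,"dy":0,"dz":3,"rx":0,"ry":0,"rz":0,"gripper":0.8},{"dx":0,"dy":0,"dz":6,"rx":0,"ry":0,"rz":0,"gripper":0.8},{"dx":0,"dy":0,"dz":9,"rx":0,"ry":0,"rz":0,"gripper":0.8},{"dx":0,"dy":0,"dz":12,"rx":0,"ry":0,"rz":0,"gripper":0.8},{"dx":0,"dy":0,"dz":14,"rx":0,"ry":0,"rz":0,"gripper":0.8},{"dx":0,"dy":0,"dz":16,"rx":0,"ry":0,"rz":0,"gripper":0.8},{"dx":0,"dy":0,"dz":18,"rx":0,"ry":0,"rz":0,"gripper":0.8},{"dx":0,"dy":0,"dz":18,"rx":0,"ry":0,"rz":0,"gripper":0.8}]'

```text
t: 4.92
eef_pos: [0.6129, -0.1881, 0.1562]
ee_rot: [3.141, -0.0, -3.141]
force: [-0.4, -0.1, -1.9]
width: 0.025
gripper_force: 50.0
```

Request:
jog_arm --targets '[{"dx":0,"dy":0,"dz":1,"rx":0,"ry":0,"rz":0,"gripper":0.8},{"dx":0,"dy":0,"dz":2,"rx":0,"ry":0,"rz":0,"gripper":0.8},{"dx":0,"dy":0,"dz":3.5,"rx":0,"ry":0,"rz":0,"gripper":0.8},{"dx":0,"dy":0,"dz":5,"rx":0,"ry":0,"rz":0,"gripper":0.8},{"dx":0,"dy":0,"dz":6.5,"rx":0,"ry":0,"rz":0,"gripper":0.8},{"dx":0,"dy":0,"dz":8,"rx":0,"ry":0,"rz":0,"gripper":0.8},{"dx":0,"dy":0,"dz":9,"rx":0,"ry":0,"rz":0,"gripper":0.8},{"dx":0,"dy":0,"dz":9,"rx":0,"ry":0,"rz":0,"gripper":0.8}]'

```text
t: 5.58
eef_pos: [0.6131, -0.1882, 0.1474]
ee_rot: [-3.142, -0.0, -3.141]
force: [0.7, 0.4, 0.1]
width: 0.0252
gripper_force: 50.0
```

Request:
jog_arm --targets '[{"dx":0,"dy":0,"dz":1,"rx":0,"ry":0,"rz":0,"gripper":0.8},{"dx":0,"dy":0,"dz":2,"rx":0,"ry":0,"rz":0,"gripper":0.8},{"dx":0,"dy":0,"dz":3,"rx":0,"ry":0,"rz":0,"gripper":0.8},{"dx":0,"dy":0,"dz":4.5,"rx":0,"ry":0,"rz":0,"gripper":0.8},{"dx":0,"dy":0,"dz":6,"rx":0,"ry":0,"rz":0,"gripper":0.8},{"dx":0,"dy":0,"dz":7,"rx":0,"ry":0,"rz":0,"gripper":0.8},{"dx":0,"dy":0,"dz":8,"rx":0,"ry":0,"rz":0,"gripper":0.8},{"dx":0,"dy":0,"dz":8,"rx":0,"ry":0,"rz":0,"gripper":0.8}]'

```text
t: 6.25
eef_pos: [0.6131, -0.1882, 0.1394]
ee_rot: [-3.142, -0.0, -3.141]
force: [0.5, 0.1, 0.2]
width: 0.025
gripper_force: 50.0
```

Request:
jog_arm --targets '[{"dx":0,"dy":0,"dz":0.5,"rx":0,"ry":0,"rz":0,"gripper":0.8},{"dx":0,"dy":0,"dz":1,"rx":0,"ry":0,"rz":0,"gripper":0.8},{"dx":0,"dy":0,"dz":1.5,"rx":0,"ry":0,"rz":0,"gripper":0.8},{"dx":0,"dy":0,"dz":2,"rx":0,"ry":0,"rz":0,"gripper":0.8},{"dx":0,"dy":0,"dz":2.5,"rx":0,"ry":0,"rz":0,"gripper":0.8},{"dx":0,"dy":0,"dz":3,"rx":0,"ry":0,"rz":0,"gripper":0.8},{"dx":0,"dy":0,"dz":3.5,"rx":0,"ry":0,"rz":0,"gripper":0.8},{"dx":0,"dy":0,"dz":3.5,"rx":0,"ry":0,"rz":0,"gripper":0.8}]'

```text
t: 6.92
eef_pos: [0.6131, -0.1882, 0.136]
ee_rot: [-3.142, -0.0, -3.141]
force: [0.8, 0.3, 0.4]
width: 0.0253
gripper_force: 50.0
```

Nose is about 22 mm in, still only the spring.

Request:
jog_arm --targets '[{"dx":0,"dy":0,"dz":0.5,"rx":0,"ry":0,"rz":0,"gripper":0.8},{"dx":0,"dy":0,"dz":1,"rx":0,"ry":0,"rz":0,"gripper":0.8},{"dx":0,"dy":0,"dz":1.5,"rx":0,"ry":0,"rz":0,"gripper":0.8},{"dx":0,"dy":0,"dz":2,"rx":0,"ry":0,"rz":0,"gripper":0.8},{"dx":0,"dy":0,"dz":2.5,"rx":0,"ry":0,"rz":0,"gripper":0.8},{"dx":0,"dy":0,"dz":3,"rx":0,"ry":0,"rz":0,"gripper":0.8},{"dx":0,"dy":0,"dz":3.5,"rx":0,"ry":0,"rz":0,"gripper":0.8},{"dx":0,"dy":0,"dz":3.5,"rx":0,"ry":0,"rz":0,"gripper":0.8}]'

```text
t: 7.58
eef_pos: [0.6131, -0.1882, 0.1325]
ee_rot: [-3.142, -0.0, -3.141]
force: [1.1, -0.5, -0.3]
width: 0.0247
gripper_force: 50.0
```

Request:
jog_arm --targets '[{"dx":0,"dy":0,"dz":0.5,"rx":0,"ry":0,"rz":0,"gripper":0.8},{"dx":0,"dy":0,"dz":1,"rx":0,"ry":0,"rz":0,"gripper":0.8},{"dx":0,"dy":0,"dz":1.5,"rx":0,"ry":0,"rz":0,"gripper":0.8},{"dx":0,"dy":0,"dz":2,"rx":0,"ry":0,"rz":0,"gripper":0.8},{"dx":0,"dy":0,"dz":2.5,"rx":0,"ry":0,"rz":0,"gripper":0.8},{"dx":0,"dy":0,"dz":3,"rx":0,"ry":0,"rz":0,"gripper":0.8},{"dx":0,"dy":0,"dz":3,"rx":0,"ry":0,"rz":0,"gripper":0.8},{"dx":0,"dy":0,"dz":3,"rx":0,"ry":0,"rz":0,"gripper":0.8}]'

```text
t: 8.25
eef_pos: [0.6131, -0.1882, 0.1296]
ee_rot: [3.142, 0.0, -3.141]
force: [0.7, -0.8, 0.4]
width: 0.0251
gripper_force: 50.0
```

Request:
jog_arm --targets '[{"dx":0,"dy":0,"dz":0.5,"rx":0,"ry":0,"rz":0,"gripper":0.8},{"dx":0,"dy":0,"dz":1,"rx":0,"ry":0,"rz":0,"gripper":0.8},{"dx":0,"dy":0,"dz":1.5,"rx":0,"ry":0,"rz":0,"gripper":0.8},{"dx":0,"dy":0,"dz":2,"rx":0,"ry":0,"rz":0,"gripper":0.8},{"dx":0,"dy":0,"dz":2.5,"rx":0,"ry":0,"rz":0,"gripper":0.8},{"dx":0,"dy":0,"dz":3,"rx":0,"ry":0,"rz":0,"gripper":0.8},{"dx":0,"dy":0,"dz":3,"rx":0,"ry":0,"rz":0,"gripper":0.8},{"dx":0,"dy":0,"dz":3,"rx":0,"ry":0,"rz":0,"gripper":0.8}]'

```text
t: 8.92
eef_pos: [0.6134, -0.1882, 0.1275]
ee_rot: [-3.141, 0.001, -3.14]
force: [-1.8, 1.0, 7.8]
width: 0.025
gripper_force: 50.0
```

Request:
jog_arm --targets '[{"dx":0,"dy":0,"dz":0.5,"rx":0,"ry":0,"rz":0,"gripper":0.8},{"dx":0,"dy":0,"dz":1,"rx":0,"ry":0,"rz":0,"gripper":0.8},{"dx":0,"dy":0,"dz":1.5,"rx":0,"ry":0,"rz":0,"gripper":0.8},{"dx":0,"dy":0,"dz":2,"rx":0,"ry":0,"rz":0,"gripper":0.8},{"dx":0,"dy":0,"dz":2.5,"rx":0,"ry":0,"rz":0,"gripper":0.8},{"dx":0,"dy":0,"dz":3,"rx":0,"ry":0,"rz":0,"gripper":0.8},{"dx":0,"dy":0,"dz":3,"rx":0,"ry":0,"rz":0,"gripper":0.8},{"dx":0,"dy":0,"dz":3,"rx":0,"ry":0,"rz":0,"gripper":0.8}]'

```text
t: 9.58
eef_pos: [0.6137, -0.1883, 0.1257]
ee_rot: [-3.141, 0.002, -3.14]
force: [-3.6, 1.9, 13.3]
width: 0.025
gripper_force: 50.0
```

The cartridge stops early: about 4 N/mm with the flange some 18 mm up, so this bay holds a core. Drawing it out and moving to the +y bay.

Request:
jog_arm --targets '[{"dx":0,"dy":0,"dz":-5,"rx":0,"ry":0,"rz":0,"gripper":0.8},{"dx":0,"dy":0,"dz":-11,"rx":0,"ry":0,"rz":0,"gripper":0.8},{"dx":0,"dy":0,"dz":-18,"rx":0,"ry":0,"rz":0,"gripper":0.8},{"dx":0,"dy":0,"dz":-26,"rx":0,"ry":0,"rz":0,"gripper":0.8},{"dx":0,"dy":0,"dz":-34,"rx":0,"ry":0,"rz":0,"gripper":0.8},{"dx":0,"dy":0,"dz":-42,"rx":0,"ry":0,"rz":0,"gripper":0.8},{"dx":0,"dy":0,"dz":-50,"rx":0,"ry":0,"rz":0,"gripper":0.8},{"dx":0,"dy":0,"dz":-53,"rx":0,"ry":0,"rz":0,"gripper":0.8}]'

```text
t: 10.25
eef_pos: [0.6134, -0.1882, 0.178]
ee_rot: [-3.141, 0.001, -3.141]
force: [-0.2, -0.4, -2.1]
width: 0.0251
gripper_force: 50.0
```

Request:
jog_arm --targets '[{"dx":1,"dy":8,"dz":0,"rx":0,"ry":0,"rz":0,"gripper":0.8},{"dx":2.5,"dy":20,"dz":0,"rx":0,"ry":0,"rz":0,"gripper":0.8},{"dx":4,"dy":32,"dz":0,"rx":0,"ry":0,"rz":0,"gripper":0.8},{"dx":5.5,"dy":44,"dz":0,"rx":0,"ry":0,"rz":0,"gripper":0.8},{"dx":7,"dy":56,"dz":0,"rx":0,"ry":0,"rz":0,"gripper":0.8},{"dx":8.3,"dy":64.5,"dz":0,"rx":0,"ry":0,"rz":0,"gripper":0.8},{"dx":8.3,"dy":64.5,"dz":5,"rx":0,"ry":0,"rz":0,"gripper":0.8},{"dx":8.3,"dy":64.5,"dz":8,"rx":0,"ry":0,"rz":0,"gripper":0.8}]'

```text
t: 10.92
eef_pos: [0.6047, -0.1227, 0.1682]
ee_rot: [3.141, 0.0, -3.139]
force: [-0.4, 0.1, -2.4]
width: 0.0254
gripper_force: 50.0
```

Request:
jog_arm --targets '[{"dx":0,"dy":0,"dz":1.5,"rx":0,"ry":0,"rz":0,"gripper":0.8},{"dx":0,"dy":0,"dz":3,"rx":0,"ry":0,"rz":0,"gripper":0.8},{"dx":0,"dy":0,"dz":5,"rx":0,"ry":0,"rz":0,"gripper":0.8},{"dx":0,"dy":0,"dz":7,"rx":0,"ry":0,"rz":0,"gripper":0.8},{"dx":0,"dy":0,"dz":9,"rx":0,"ry":0,"rz":0,"gripper":0.8},{"dx":0,"dy":0,"dz":11,"rx":0,"ry":0,"rz":0,"gripper":0.8},{"dx":0,"dy":0,"dz":13,"rx":0,"ry":0,"rz":0,"gripper":0.8},{"dx":0,"dy":0,"dz":15,"rx":0,"ry":0,"rz":0,"gripper":0.8}]'

```text
t: 11.58
eef_pos: [0.6048, -0.1238, 0.1534]
ee_rot: [-3.141, 0.0, -3.141]
force: [-0.9, 0.4, -0.7]
width: 0.0254
gripper_force: 50.0
```

Request:
jog_arm --targets '[{"dx":0,"dy":0,"dz":1,"rx":0,"ry":0,"rz":0,"gripper":0.8},{"dx":0,"dy":0,"dz":2,"rx":0,"ry":0,"rz":0,"gripper":0.8},{"dx":0,"dy":0,"dz":3,"rx":0,"ry":0,"rz":0,"gripper":0.8},{"dx":0,"dy":0,"dz":4,"rx":0,"ry":0,"rz":0,"gripper":0.8},{"dx":0,"dy":0,"dz":5.5,"rx":0,"ry":0,"rz":0,"gripper":0.8},{"dx":0,"dy":0,"dz":7,"rx":0,"ry":0,"rz":0,"gripper":0.8},{"dx":0,"dy":0,"dz":8,"rx":0,"ry":0,"rz":0,"gripper":0.8},{"dx":0,"dy":0,"dz":8,"rx":0,"ry":0,"rz":0,"gripper":0.8}]'

```text
t: 12.25
eef_pos: [0.6048, -0.1237, 0.1454]
ee_rot: [-3.142, -0.0, -3.141]
force: [-0.3, -0.4, -0.1]
width: 0.0253
gripper_force: 50.0
```

In freely; go on to about 20 mm deep, then finer.

Request:
jog_arm --targets '[{"dx":0,"dy":0,"dz":1,"rx":0,"ry":0,"rz":0,"gripper":0.8},{"dx":0,"dy":0,"dz":2,"rx":0,"ry":0,"rz":0,"gripper":0.8},{"dx":0,"dy":0,"dz":3,"rx":0,"ry":0,"rz":0,"gripper":0.8},{"dx":0,"dy":0,"dz":4,"rx":0,"ry":0,"rz":0,"gripper":0.8},{"dx":0,"dy":0,"dz":5,"rx":0,"ry":0,"rz":0,"gripper":0.8},{"dx":0,"dy":0,"dz":6,"rx":0,"ry":0,"rz":0,"gripper":0.8},{"dx":0,"dy":0,"dz":7,"rx":0,"ry":0,"rz":0,"gripper":0.8},{"dx":0,"dy":0,"dz":7,"rx":0,"ry":0,"rz":0,"gripper":0.8}]'

```text
t: 12.92
eef_pos: [0.6047, -0.1237, 0.1384]
ee_rot: [-3.142, -0.0, -3.141]
force: [0.5, -0.4, 0.5]
width: 0.0252
gripper_force: 50.0
```

Request:
jog_arm --targets '[{"dx":0,"dy":0,"dz":0.5,"rx":0,"ry":0,"rz":0,"gripper":0.8},{"dx":0,"dy":0,"dz":1,"rx":0,"ry":0,"rz":0,"gripper":0.8},{"dx":0,"dy":0,"dz":1.5,"rx":0,"ry":0,"rz":0,"gripper":0.8},{"dx":0,"dy":0,"dz":2,"rx":0,"ry":0,"rz":0,"gripper":0.8},{"dx":0,"dy":0,"dz":2.5,"rx":0,"ry":0,"rz":0,"gripper":0.8},{"dx":0,"dy":0,"dz":3,"rx":0,"ry":0,"rz":0,"gripper":0.8},{"dx":0,"dy":0,"dz":3.5,"rx":0,"ry":0,"rz":0,"gripper":0.8},{"dx":0,"dy":0,"dz":4,"rx":0,"ry":0,"rz":0,"gripper":0.8}]'

```text
t: 13.58
eef_pos: [0.6048, -0.1237, 0.1345]
ee_rot: [3.142, 0.0, -3.141]
force: [0.5, -0.8, 0.6]
width: 0.0249
gripper_force: 50.0
```

Request:
jog_arm --targets '[{"dx":0,"dy":0,"dz":0.5,"rx":0,"ry":0,"rz":0,"gripper":0.8},{"dx":0,"dy":0,"dz":1,"rx":0,"ry":0,"rz":0,"gripper":0.8},{"dx":0,"dy":0,"dz":1.5,"rx":0,"ry":0,"rz":0,"gripper":0.8},{"dx":0,"dy":0,"dz":2,"rx":0,"ry":0,"rz":0,"gripper":0.8},{"dx":0,"dy":0,"dz":2.5,"rx":0,"ry":0,"rz":0,"gripper":0.8},{"dx":0,"dy":0,"dz":3,"rx":0,"ry":0,"rz":0,"gripper":0.8},{"dx":0,"dy":0,"dz":3.5,"rx":0,"ry":0,"rz":0,"gripper":0.8},{"dx":0,"dy":0,"dz":4,"rx":0,"ry":0,"rz":0,"gripper":0.8}]'

```text
t: 14.25
eef_pos: [0.6048, -0.1237, 0.1305]
ee_rot: [-3.142, 0.0, -3.141]
force: [-0.4, -1.0, 0.5]
width: 0.0253
gripper_force: 50.0
```

Request:
jog_arm --targets '[{"dx":0,"dy":0,"dz":0.5,"rx":0,"ry":0,"rz":0,"gripper":0.8},{"dx":0,"dy":0,"dz":1,"rx":0,"ry":0,"rz":0,"gripper":0.8},{"dx":0,"dy":0,"dz":1.5,"rx":0,"ry":0,"rz":0,"gripper":0.8},{"dx":0,"dy":0,"dz":2,"rx":0,"ry":0,"rz":0,"gripper":0.8},{"dx":0,"dy":0,"dz":2.5,"rx":0,"ry":0,"rz":0,"gripper":0.8},{"dx":0,"dy":0,"dz":3,"rx":0,"ry":0,"rz":0,"gripper":0.8},{"dx":0,"dy":0,"dz":3.5,"rx":0,"ry":0,"rz":0,"gripper":0.8},{"dx":0,"dy":0,"dz":4,"rx":0,"ry":0,"rz":0,"gripper":0.8}]'

```text
t: 14.92
eef_pos: [0.6048, -0.1237, 0.1265]
ee_rot: [-3.142, 0.0, -3.141]
force: [0.0, -0.7, 1.5]
width: 0.0249
gripper_force: 50.0
```

Request:
jog_arm --targets '[{"dx":0,"dy":0,"dz":0.5,"rx":0,"ry":0,"rz":0,"gripper":0.8},{"dx":0,"dy":0,"dz":1,"rx":0,"ry":0,"rz":0,"gripper":0.8},{"dx":0,"dy":0,"dz":1.5,"rx":0,"ry":0,"rz":0,"gripper":0.8},{"dx":0,"dy":0,"dz":2,"rx":0,"ry":0,"rz":0,"gripper":0.8},{"dx":0,"dy":0,"dz":2.5,"rx":0,"ry":0,"rz":0,"gripper":0.8},{"dx":0,"dy":0,"dz":3,"rx":0,"ry":0,"rz":0,"gripper":0.8},{"dx":0,"dy":0,"dz":3.5,"rx":0,"ry":0,"rz":0,"gripper":0.8},{"dx":0,"dy":0,"dz":3.5,"rx":0,"ry":0,"rz":0,"gripper":0.8}]'

```text
t: 15.58
eef_pos: [0.6048, -0.1237, 0.123]
ee_rot: [-3.142, 0.0, -3.141]
force: [-0.0, -1.4, 0.8]
width: 0.0253
gripper_force: 50.0
```

Past the blocked depth with no resistance, so this bay is free.

Request:
jog_arm --targets '[{"dx":0,"dy":0,"dz":1,"rx":0,"ry":0,"rz":0,"gripper":0.8},{"dx":0,"dy":0,"dz":2,"rx":0,"ry":0,"rz":0,"gripper":0.8},{"dx":0,"dy":0,"dz":3,"rx":0,"ry":0,"rz":0,"gripper":0.8},{"dx":0,"dy":0,"dz":4,"rx":0,"ry":0,"rz":0,"gripper":0.8},{"dx":0,"dy":0,"dz":5,"rx":0,"ry":0,"rz":0,"gripper":0.8},{"dx":0,"dy":0,"dz":6,"rx":0,"ry":0,"rz":0,"gripper":0.8},{"dx":0,"dy":0,"dz":7,"rx":0,"ry":0,"rz":0,"gripper":0.8},{"dx":0,"dy":0,"dz":8,"rx":0,"ry":0,"rz":0,"gripper":0.8}]'

```text
t: 16.25
eef_pos: [0.6048, -0.1237, 0.115]
ee_rot: [-3.142, -0.0, -3.141]
force: [-1.1, -0.1, 4.3]
width: 0.0249
gripper_force: 50.0
```

Request:
jog_arm --targets '[{"dx":0,"dy":0,"dz":0.5,"rx":0,"ry":0,"rz":0,"gripper":0.8},{"dx":0,"dy":0,"dz":1,"rx":0,"ry":0,"rz":0,"gripper":0.8},{"dx":0,"dy":0,"dz":1.5,"rx":0,"ry":0,"rz":0,"gripper":0.8},{"dx":0,"dy":0,"dz":2,"rx":0,"ry":0,"rz":0,"gripper":0.8},{"dx":0,"dy":0,"dz":2.5,"rx":0,"ry":0,"rz":0,"gripper":0.8},{"dx":0,"dy":0,"dz":3,"rx":0,"ry":0,"rz":0,"gripper":0.8},{"dx":0,"dy":0,"dz":3.5,"rx":0,"ry":0,"rz":0,"gripper":0.8},{"dx":0,"dy":0,"dz":4,"rx":0,"ry":0,"rz":0,"gripper":0.8}]'

```text
t: 16.92
eef_pos: [0.6049, -0.1237, 0.1118]
ee_rot: [-3.141, 0.001, -3.141]
force: [-1.4, -0.7, 5.8]
width: 0.0252
gripper_force: 50.0
```

Request:
jog_arm --targets '[{"dx":0,"dy":0,"dz":0.5,"rx":0,"ry":0,"rz":0,"gripper":0.8},{"dx":0,"dy":0,"dz":1,"rx":0,"ry":0,"rz":0,"gripper":0.8},{"dx":0,"dy":0,"dz":1.5,"rx":0,"ry":0,"rz":0,"gripper":0.8},{"dx":0,"dy":0,"dz":2,"rx":0,"ry":0,"rz":0,"gripper":0.8},{"dx":0,"dy":0,"dz":2.5,"rx":0,"ry":0,"rz":0,"gripper":0.8},{"dx":0,"dy":0,"dz":2.5,"rx":0,"ry":0,"rz":0,"gripper":0.8},{"dx":0,"dy":0,"dz":2.5,"rx":0,"ry":0,"rz":0,"gripper":0.8},{"dx":0,"dy":0,"dz":2.5,"rx":0,"ry":0,"rz":0,"gripper":0.8}]'

```text
t: 17.58
eef_pos: [0.6047, -0.1237, 0.1085]
ee_rot: [3.142, -0.0, -3.141]
force: [-0.2, -1.7, 0.6]
width: 0.0251
gripper_force: 50.0
```

The force has dropped, so the balls have clicked. Seating the flange now.

Request:
jog_arm --targets '[{"dx":0,"dy":0,"dz":0.5,"rx":0,"ry":0,"rz":0,"gripper":0.8},{"dx":0,"dy":0,"dz":1,"rx":0,"ry":0,"rz":0,"gripper":0.8},{"dx":0,"dy":0,"dz":1.5,"rx":0,"ry":0,"rz":0,"gripper":0.8},{"dx":0,"dy":0,"dz":2,"rx":0,"ry":0,"rz":0,"gripper":0.8},{"dx":0,"dy":0,"dz":2.5,"rx":0,"ry":0,"rz":0,"gripper":0.8},{"dx":0,"dy":0,"dz":2.5,"rx":0,"ry":0,"rz":0,"gripper":0.8},{"dx":0,"dy":0,"dz":2.5,"rx":0,"ry":0,"rz":0,"gripper":0.8},{"dx":0,"dy":0,"dz":2.5,"rx":0,"ry":0,"rz":0,"gripper":0.8}]'

```text
t: 18.25
eef_pos: [0.6048, -0.1237, 0.1079]
ee_rot: [-3.141, 0.001, -3.14]
force: [-6.2, 1.4, 14.7]
width: 0.025
gripper_force: 50.0
```

Rigid stop at the predicted height (0.1078) with about 15 N. Easing off, opening and rising.

Request:
jog_arm --targets '[{"dx":0,"dy":0,"dz":-1,"rx":0,"ry":0,"rz":0,"gripper":0.8},{"dx":0,"dy":0,"dz":-2,"rx":0,"ry":0,"rz":0,"gripper":0.8},{"dx":0,"dy":0,"dz":-2,"rx":0,"ry":0,"rz":0,"gripper":0.6},{"dx":0,"dy":0,"dz":-2,"rx":0,"ry":0,"rz":0,"gripper":0.3},{"dx":0,"dy":0,"dz":-2,"rx":0,"ry":0,"rz":0,"gripper":0.3},{"dx":0,"dy":0,"dz":-2,"rx":0,"ry":0,"rz":0,"gripper":0.3},{"dx":0,"dy":0,"dz":-2,"rx":0,"ry":0,"rz":0,"gripper":0.3},{"dx":0,"dy":0,"dz":-2,"rx":0,"ry":0,"rz":0,"gripper":0.3}]'

```text
t: 18.92
eef_pos: [0.6047, -0.1236, 0.1079]
ee_rot: [3.142, -0.0, -3.141]
force: [-0.1, -0.3, -1.4]
width: 0.0586
gripper_force: 0.0
```

Request:
jog_arm --targets '[{"dx":0,"dy":0,"dz":-5,"rx":0,"ry":0,"rz":0,"gripper":0.3},{"dx":0,"dy":0,"dz":-15,"rx":0,"ry":0,"rz":0,"gripper":0.3},{"dx":0,"dy":0,"dz":-30,"rx":0,"ry":0,"rz":0,"gripper":0.3},{"dx":0,"dy":0,"dz":-50,"rx":0,"ry":0,"rz":0,"gripper":0.3},{"dx":0,"dy":0,"dz":-75,"rx":0,"ry":0,"rz":0,"gripper":0.3},{"dx":0,"dy":0,"dz":-100,"rx":0,"ry":0,"rz":0,"gripper":0.3},{"dx":0,"dy":0,"dz":-115,"rx":0,"ry":0,"rz":0,"gripper":0.3},{"dx":0,"dy":0,"dz":-120,"rx":0,"ry":0,"rz":0,"gripper":0.3}]'

```text
t: 19.58
eef_pos: [0.6062, -0.1239, 0.2325]
ee_rot: [-3.141, 0.006, -3.14]
force: [1.3, -0.1, 0.2]
width: 0.0616
gripper_force: 0.0
```

```bash
python3 - <<'E'
from h import *
s=arm.get_state();print(s['t'],s['eef_pos'],s['force'],s['width'])
f=grab('wrist');cv2.imwrite('pics/w2.png',f['frame'][:,:,::-1]);P=pts(f);z=P[...,2]
for n in('wrist','side'):
    f=grab(n) if n!='wrist' else f;P=pts(f);z=P[...,2];d=np.hypot(P[...,0]-.6048,P[...,1]+.1237)
    print(n,'head top',np.median(z[(d<.011)&(z>.09)&(z<.13)]),'flange',np.median(z[(d>.016)&(d<.022)&(z<.1)]),'block',np.median(z[(d>.027)&(d<.031)&(z>.06)&(z<.09)]))
E
```

```text
19.5833 [ 0.60616382 -0.12388281  0.2325163 ] [ 1.27430322 -0.12062966  0.24094241] 0.06158926589907079
wrist head top 0.11402023206035905 flange 0.07989837246830991 block 0.07407031654148699
side head top 0.11502552336696842 flange 0.08167644416642206 block 0.07627514328077478
```

View pics/w2.png

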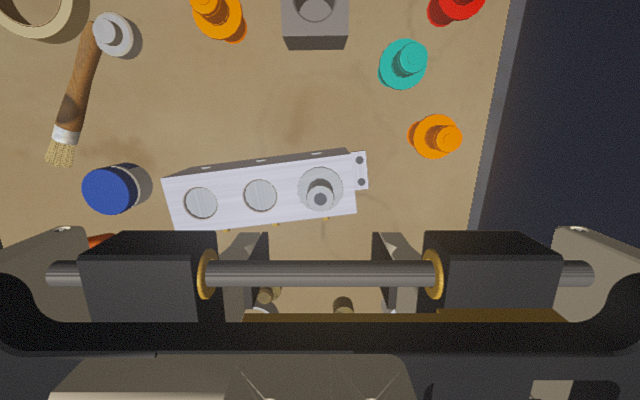

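The wrist view shows the cartridge upright and seated in the end bay at (320,190). Its head top is at 0.114 m and the flange top at 0.080 m, which is right for fully home, and the bystanders are untouched.

```bash
python3 -c "
from station import arm
print(arm.job_done())"
```

```text
the job is handed in; nothing more can be done
None
```

The cartridge is fully home in the +y end bay: it clicked, its flange sits flat on the block, and it stayed down when released. The middle bay was blocked by a core, the highest force read while pressing was about 17 N, and the job is handed in at about 20 s.

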